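# Stand the toppled dosing canister back up and close the caddy's guard bar

## Robot

A 6-joint arm with a two-finger parallel gripper is mounted at the origin on the work surface. World frame = base frame: x ahead of the robot, y to its left, z up, the work surface at z = 0. Lengths are in m, angles in rad, forces in N, time in s.
With the tool pointing down it reaches from about 0.275 to 0.825 m from the base axis. Payload 5.2 kg.
Tool frame: the origin (TCP) lies at the very end of the fingers, on their centre line; the grasp point (between the pads) lies bot.pinch_z behind it (bot.pinch_z is the distance from the TCP to the grasp point, in m); z points along the fingers, y is the line along which they close (so a half turn about z gives the same grasp; the last joint's range is limited). The gripper opens to 93 mm and grips with 3 to 60 N. Pads are 15 mm wide; open, the fingers measure 128 mm over their backs; the gripper's body (75 mm by 188 mm) begins 65 mm behind the grasp point.
Start: joints at [1.004, 0.259, 1.535, -0, 1.348, -0.203], TCP at [0.196, 0.514, 0.219] pointing down, gripper open.
Joint ranges: [-3.14, 3.14], [-0.91, 2.08], [0.19, 2.58], [-1.22, 4.36], [0.22, 2.71], [-3.12, 3.12]. Speed limits (rad/s): [2.57, 2.57, 3.14, 3.14, 3.14, 3.14].

## Interface

Orientations are given as a rotation vector (axis times angle).
In Python, from rig import bot gives the robot as it stands.
- The arm moves only by the tool arm_command, never from a script. Its argument "commands" is text: rows parted by semicolons, each of 5 numbers parted by spaces: the gripper command: -1 is shut, 1 is fully open, values between are in proportion, then the shift along the tool's x, y, z normalised to -1 to 1, where 1 is 30 mm, then the turn about the tool's z normalised to -1 to 1, where 1 is 0.1 rad. In form: claw tx ty tz twist; .... A call has 1 to 8 rows; each row shifts and turns the commanded pose from where the row before left it, along the tool's axes as they then stand; what a row does not reach is not made up. A row lasts 1/10 s, in which the tool goes at most 50 mm and 8.59 degrees, less where a joint would pass 70% of its speed; a pose out of reach is approached as far as the arm can. A call with a number of a shift or a turn outside -1 to 1 is refused whole. A call with a gripper value outside its range is refused whole. The fingers move at their own pace and stop on an object; "newtons" is the grip in N (left out, the last holds). Time passes only in rows, so rows that do not move let the fingers close. It gives the time, the measured TCP pose, the force, the opening and the grip force at its end, in the units of the state.
- bot.sense(): the state, without advancing time (a new reading comes with each control period).
- bot.read_camera(name): name is "side" or "top"; returns a dict with "pixels" (480x640x3 uint8, red, green, blue), "fovy" (degrees; the focal length in pixels is half the picture's height over the tangent of half this angle, whatever the lens; pixels are square), "cx", "cy" (the principal point, pixels), "dist_coeffs" ([k1, k2, p1, p2, k3] as OpenCV has them; the pictures are not rectified), "extrinsics" (4x4, takes a point from world to camera coordinates). Camera axes: x right, y up, looking along -z (the intrinsics and any distortion apply to the point x, -y, -z); pixel columns grow to the right and rows downward; lengths in m; the calibration is good to about 2 mm. A picture is of the moment at which its call begins. There is no depth.
- bot.sign_off(): hands the job in; it is judged then, once.
The state is a dict: "time": time; "qpos": joint angles; "qd": joint speeds; "effort": joint torques, N m; "tcp_pos": TCP position; "tcp_rot": TCP orientation; "ft_force": force on the tool from outside, world axes, zero at the start; "torque": the same for the moment, N m; "width": finger opening in m; "grip_force": force on a finger pad.
Only numpy, scipy, OpenCV 4.12 (cv2) and the standard library are available. Lean on these libraries where they do the work, as an engineer would, in place of code of your own. Each camera call takes 0.05 s, during which the arm holds its last target. There are 200 camera calls.

## Task

In the aquarium cabinet's black dosing caddy the green-labelled canister has toppled forward and hangs over the front rail. Push it gently with the fingertips until it stands upright in its bay again, without lifting it or carrying it anywhere, then push the blue guard bar over from the back until it is fully down at the front of the caddy. Leave the other two canisters standing in their bays and do not disturb the things round about.

Things in the scene. Friction and masses are not known exactly. Their poses are not given: they have to be found in the camera images.
- caddy: Black rack fixed to the surface, 126 deep (x) by 196 wide (y). Three bays, centred at y = -62, 0, 62 mm, 57 wide. Origin on the surface under the middle bay; z up, -x is its front. In its frame (mm): floor top z = 6; back wall inner face x = 38, top z = 75; end plates y = -95 and 95, top z = 66; dividers 45 high; front lip x = -66, 14 high.
- rail_mid (a point): Middle of the caddy's fixed round front rail, 10 mm in diameter, along the caddy's y, at (-62, 0, 58) mm in the caddy's frame. The toppled canister rests on it.
- canister_green: Green-labelled square canister, 50 x 50 mm, 105 high, with neck and black cap to 130; 0.13 to 0.25 kg. Origin at the centre of its underside, z towards the cap, -x to the caddy's front. Starts in any bay, leaning about 42 degrees forward over the rail. Once its lean is under about 23 degrees it falls upright by itself; the back wall stops it. Standing, its front face is at x = -15 to -5 in the caddy's frame, its top 136 up.
- cap (a point): Centre of the top of the green canister's black cap (28 mm in diameter, 18 high), (0, 0, 130) mm in its frame. At the start the cap sticks out in front of the rail, to about x = -88 mm in the caddy's frame, 110 to 130 mm above the surface.
- foot (a point): Middle of the green canister's front bottom edge, the edge it turns about, (-25, 0, 0) mm in its frame; 6 mm above the surface, on the caddy's floor, at first at about x = -9 mm in the caddy's frame. It may slide back about 10 mm.
- canister_white: White-labelled canister of the same shape and size, standing in another bay. Origin at the centre of its underside, z up.
- canister_blue: Blue-labelled canister of the same shape and size, standing in the remaining bay. Origin at the centre of its underside, z up.
- guard (a joint): Hinge of the blue guard bar, rad: 0 = leaning 15 degrees back from upright, 0.26 = upright, 1.83 = fully down at its stop, level, pointing to the caddy's front. Starts at 0 to 0.3. Stiff: stays where it is left; moving it takes 1 to 2 N at the bar. Its axis runs along the caddy's y through (30, 0, 62) mm in the caddy's frame. It clears standing canisters but not one that leans out.
- guard_mid (a point): Middle of the guard's cross bar: a blue round bar, 8 mm in diameter, 212 long, parallel to the caddy's y, on two side arms 105 mm from the hinge axis. Raised, it is about 165 mm above the surface over the back of the caddy; down, it lies 62 mm above the surface at x = -75 in the caddy's frame.
- jar: White-lidded glass jar, 100 mm in diameter, 125 high, a bystander; origin at the centre of its underside.
- vial_a: Small test bottle with a red cap, 28 mm in diameter, 60 high, a bystander; origin at the centre of its underside.
- vial_b: Small test bottle with a yellow cap, 28 mm in diameter, 60 high, a bystander; origin at the centre of its underside.
- cup: Open clear cup, 70 mm in diameter, 70 high, a bystander; origin at the centre of its underside.
- brush: Cleaning brush lying on the surface, a bystander; x along its length, origin under its middle.
There are look-alikes about, which are no part of the job. What is shaped like the canister_green but orange or purple is not meant.

How it is judged:
On the way, in this order (a step that is already met when the one before it is completed fails the run):
1. the green canister stands upright on the floor of its bay (angle between canister_green's own z axis and vertical below 0.1 rad and distance of foot from where it was at the start of the episode below 0.03 m and height (world z) of canister_green below 0.012 m and linear speed of canister_green below 0.02 m/s and angular speed of canister_green below 0.1 rad/s), for 0.2 s.
2. the guard bar is fully down (value of joint guard above 1.75 rad), for 0.2 s.
At the end, for the whole second after the job is handed in: The green canister stands in its own bay within 0.1 rad of upright, its foot within 30 mm of where it began, at rest; the guard bar is at 1.75 rad or more (fully down, 1.83); the other two canisters stand within 0.1 rad of upright (all of step 1 and value of joint guard above 1.75 rad and angle between each of canister_white, canister_blue's own z axis and vertical below 0.1 rad); the robot touches nothing.
It fails at once if the green canister is lifted: its front bottom edge rises above 35 mm (height (world z) of foot above 0.035 m).
It fails at once if the green canister is carried or pushed away: its foot goes more than 60 mm from where it began (distance of foot from where it was at the start of the episode above 0.06 m).
It fails at once if the canister is pushed with more than 25 N (contact force between the fingers and canister_green above 25 N).
It fails at once if another canister is moved more than 20 mm or tipped more than 0.3 rad (distance of any of canister_white, canister_blue from where it was at the start of the episode above 0.02 m or angle between any of canister_white, canister_blue's own z axis and vertical above 0.3 rad).
It fails at once if a bystander is moved more than 20 mm (distance of any of jar, vial_a, vial_b, cup, brush from where it was at the start of the episode above 0.02 m).
It also fails if it takes over 53 s, if anything falls off the work surface, if the arm or the gripper's body presses on something with over 40 N, if the wrist force passes 120 N, or if a joint passes its speed limit or range.

## Working session

There is one attempt and no reset: what is moved stays moved. The work goes in short steps, Python scripts to look and compute and a tool call to move; the robot and the scene stay as the last step left them, time stands still between calls to the robot, and variables do not carry over. Pictures are saved under pics/ and viewed, at most 10 in all, crops included, and the job is handed in when it is done.

Besides the shell and the picture viewer there is one more tool, called as a command line: name --argument value ..., lists and objects as JSON in quotes. arm_command: Moves the arm, as the interface text tells. Scaled input: -1 to 1 covers 30 mm each way for a shift and 0.1 rad each way for a turn. Its arguments: {"type":"object","properties":{"commands":{"type":"string"},"newtons":{"type":"number"}},"required":["commands"]}

```bash
mkdir -p pics; cat > h.py <<'E'
import numpy as np, cv2
from rig import bot
def cam(n,save=None):
    c=bot.read_camera(n)
    if save: cv2.imwrite(save,c["pixels"][:,:,::-1])
    f=240/np.tan(np.radians(c["fovy"])/2)
    c["K"]=np.array([[f,0,c["cx"]],[0,f,c["cy"]],[0,0,1]]);c["D"]=np.array(c["dist_coeffs"],float);c["E"]=np.array(c["extrinsics"])
    return c
def ray(c,uv):
    p=cv2.undistortPoints(np.array([[uv]],float),c["K"],c["D"])[0,0]
    R,t=c["E"][:3,:3],c["E"][:3,3]
    d=R.T@np.array([p[0],-p[1],-1]);return -R.T@t,d/np.linalg.norm(d)
def plane(c,uv,z):
    o,d=ray(c,uv);return o+d*(z-o[2])/d[2]
def tri(c1,u1,c2,u2):
    o,d=ray(c1,u1);p,e=ray(c2,u2)
    s=np.linalg.lstsq(np.stack([d,-e],1),p-o,rcond=None)[0]
    a,b=o+s[0]*d,p+s[1]*e;return (a+b)/2,np.linalg.norm(a-b)
def proj(c,P):
    F=np.diag([1,-1,-1.]);R=F@c["E"][:3,:3];t=F@c["E"][:3,3]
    return cv2.projectPoints(np.atleast_2d(np.array(P,float)),cv2.Rodrigues(R)[0],t,c["K"],c["D"])[0][:,0]
E
python3 - <<'E'
from h import *
for n in("side","top"):
    c=cam(n,f"pics/{n}0.png");R=c["E"][:3,:3];print(n,-R.T@c["E"][:3,3],c["fovy"],c["D"])
s=bot.sense();print(s["tcp_pos"],s["tcp_rot"],s["width"],s["time"],bot.pinch_z)
E
```

```text
side [0.2177054  0.73365506 0.66184003] 54.25837153615655 [-0.12704857  0.          0.          0.          0.        ]
top [ 0.37912345 -0.01437765  1.49494355] 44.16434054619213 [-0.12068924  0.          0.          0.          0.        ]
[0.19542506 0.51357843 0.2179032 ] [-5.68223020e-01 -3.08917329e+00  2.44824340e-03] 0.0933394959422292 0.1 0.0188
```

View pics/side0.png

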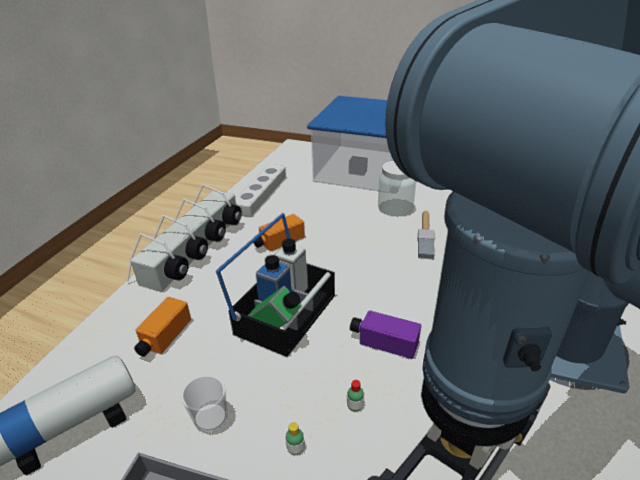

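View pics/top0.png

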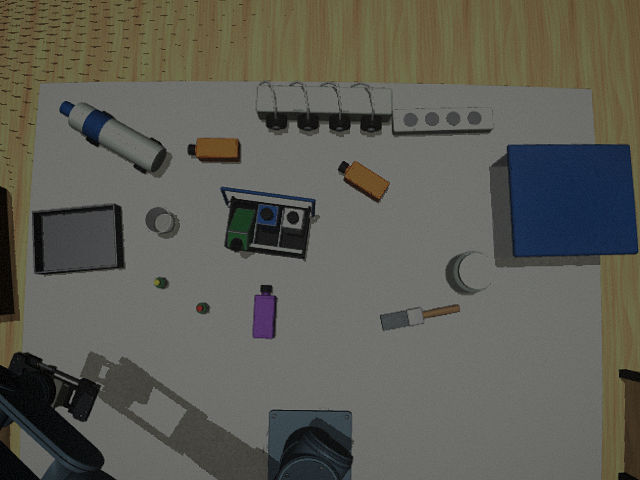

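The side view shows the green canister at about (285,305), leaning over the pale rail, with the blue guard raised from (220,270) to (285,218). In the top view the caddy is at about (268,225) with its front towards the robot. Green is in the left (+y) bay with its cap at (236,243), and the guard bar runs from (223,190) to (314,202).

```bash
python3 - <<'E'
from h import *
a=cv2.imread("pics/side0.png")[200:365,200:350];b=cv2.imread("pics/top0.png")[175:275,205:335]
a=cv2.resize(a,None,fx=3.6,fy=3.6,interpolation=cv2.INTER_CUBIC)
b=cv2.resize(b,None,fx=6,fy=6,interpolation=cv2.INTER_CUBIC);b=cv2.convertScaleAbs(b,alpha=1.6)
cv2.imwrite("pics/sidec.png",a);cv2.imwrite("pics/topc.png",b)
E
```

```text
(no output)
```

View pics/sidec.png

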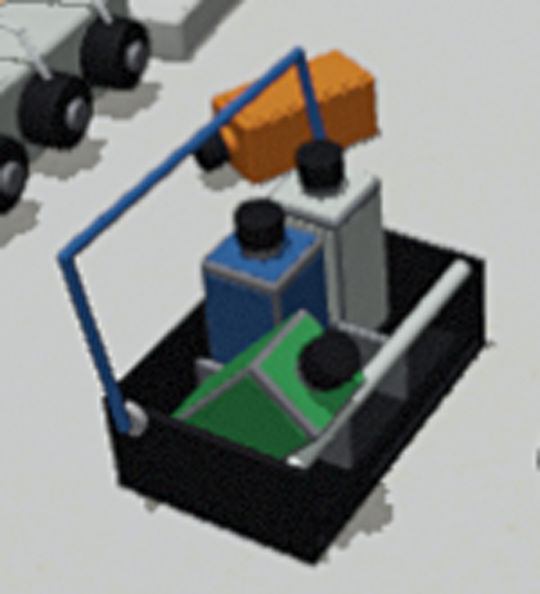

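View pics/topc.png

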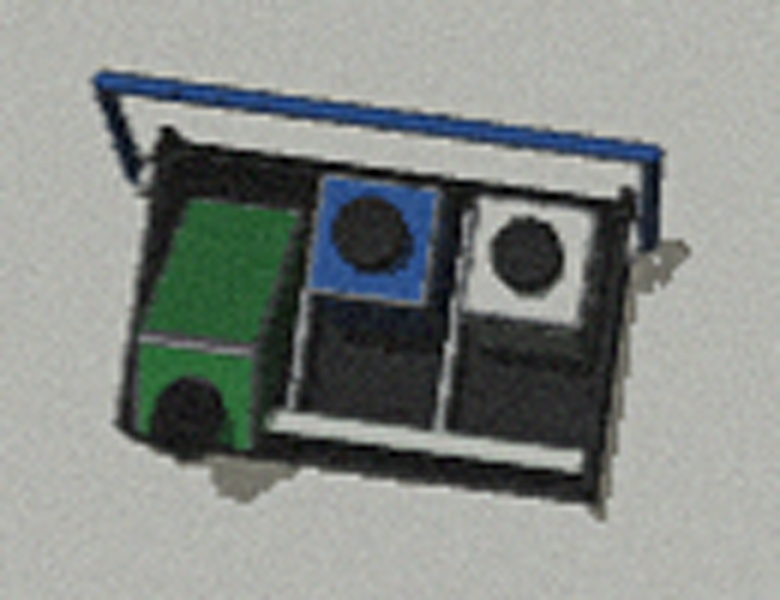

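The crops show clear features. The guard ends are at top-crop (100,78) and (657,153) and side-crop (67,258) and (300,52). The rail runs from side (295,462) to (463,268). The green cap is at side (330,360) and top (188,410).

```bash
cat >> h.py <<'E'
S=lambda x,y:(200+x/3.6,200+y/3.6)
T=lambda x,y:(205+x/6,175+y/6)
E
python3 - <<'E'
from h import *
s=cam("side");t=cam("top")
for n,a,b in [("gL",(67,258),(100,78)),("gR",(300,52),(657,153)),("blue",(262,208),(372,233)),("white",(320,152),(530,256)),("cap",(330,360),(188,412))]:
    p,e=tri(s,S(*a),t,T(*b));print(n,p.round(4),round(e,4))
print("capb",plane(t,T(372,233),.134),"capw",plane(t,T(530,256),.134))
print("rail R side",plane(s,S(460,268),.058),"L",plane(s,S(297,461),.058),"top R",plane(t,T(583,461),.06),"L",plane(t,T(270,420),.06))
E
```

```text
gL [0.6269 0.2081 0.1644] 0.0029
gR [ 0.6011 -0.0045  0.1638] 0.0009
blue [0.5733 0.1057 0.1364] 0.0005
white [0.5664 0.0449 0.1342] 0.0018
cap [0.5041 0.1784 0.1117] 0.0027
capb [0.5738838  0.10598843 0.134     ] capw [0.56558101 0.04456314 0.134     ]
rail R side [0.49283162 0.02588798 0.058     ] L [0.51498575 0.19926892 0.058     ] top R [0.49211125 0.02491006 0.06      ] L [0.50725486 0.15248959 0.06      ]
```

arm_command --commands "-1 0 0 0 -0.8;-1 0 0 0 -0.8;-1 0 0 0 -0.8;-1 -0.4 -0.4 0 0;-1 -0.8 -0.8 0 0;-1 -0.8 -0.8 0 0;-1 -0.8 -0.8 0 0;-1 -0.8 -0.8 0 0" --newtons 20

```text
time: 1.0
tcp_pos: [0.29, 0.3924, 0.2185]
tcp_rot: [-0.194, -3.135, 0.0]
ft_force: [0.8, -0.5, 0.5]
width: 0.0337
grip_force: 0.0
```

arm_command --commands "-1 -0.8 -0.8 0 0;-1 -0.8 -0.8 0 0;-1 -0.8 -0.8 0 0;-1 -0.8 -0.8 0 0;-1 -0.8 -0.8 0 0;-1 0 0 0 0;-1 0 0 0 0"

```text
time: 1.7
tcp_pos: [0.3938, 0.2592, 0.2185]
tcp_rot: [-0.198, -3.135, -0.0]
ft_force: [0.7, 0.2, 0.0]
width: 0.0001
grip_force: 0.0
```

```bash
cat >> h.py <<'E'
O=np.array([.563,.108]);X=np.array([.9925,-.1227]);Y=np.array([.1227,.9925])
def cad():
    s=bot.sense();p=np.array(s["tcp_pos"]);d=p[:2]-O
    R=cv2.Rodrigues(np.array(s["tcp_rot"],float))[0]
    print("caddy mm",(1e3*np.array([d@X,d@Y,p[2]])).round(1),"tooly ang err",round(float(np.arctan2(*R[:2,1][::-1])-np.arctan2(Y[1],Y[0])),3),"F",np.round(s["ft_force"],1),"w",round(s["width"],4),"t",s["time"])
E
python3 -c "from h import *;cad()"
```

```text
caddy mm [-186.4  129.3  218.5] tooly ang err -0.003 F [0.7 0.2 0. ] w 0.0001 t 1.7
```

arm_command --commands "-1 -0.5 -0.75 0 0;-1 -0.75 -0.75 0 0;-1 -0.78 -0.74 0 0;-1 0 0 0.9 0;-1 0 0 0.9 0;-1 0 0 0.9 0;-1 0 0 0.9 0;-1 0 0 0.3 0"

```text
time: 2.5
tcp_pos: [0.4433, 0.1863, 0.0993]
tcp_rot: [-0.192, -3.131, 0.001]
ft_force: [-0.7, 0.2, 0.7]
width: 0.0005
grip_force: 0.0
```

```bash
python3 - <<'E'
from h import *
cad()
a=cam("side")["pixels"][170:390,180:420,::-1];b=cam("top")["pixels"][175:295,205:365,::-1]
a=cv2.resize(a,(480,440));b=cv2.convertScaleAbs(cv2.resize(b,(587,440)),alpha=1.5)
cv2.imwrite("pics/p1.png",cv2.resize(np.hstack([a,b]),(800,330)))
E
```

```text
caddy mm [-128.4   63.    99.3] tooly ang err 0.001 F [-0.7  0.2  0.7] w 0.0005 t 2.5
```

View pics/p1.png

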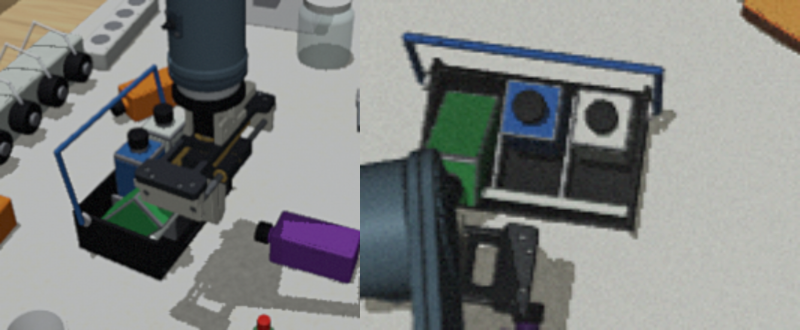

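The fingertips hang in front of the green cap, aligned with its bay. The guard and the other canisters are undisturbed, so I'll push slowly.

arm_command --commands "-1 -0.4 0 0 0;-1 -0.3 0 0 0;-1 -0.15 0 0 0;-1 -0.15 0 0 0;-1 -0.15 0 0 0;-1 -0.15 0 0 0;-1 -0.15 0 0 0;-1 -0.15 0 0 0"

```text
time: 3.4
tcp_pos: [0.4938, 0.1794, 0.1016]
tcp_rot: [-0.194, -3.135, 0.0]
ft_force: [-0.4, 0.6, -0.7]
width: 0.0
grip_force: 0.1
```

arm_command --commands "-1 -0.15 0 0 0;-1 -0.15 0 0 0;-1 -0.15 0 0 0;-1 -0.15 0 0 0"

```text
time: 3.8
tcp_pos: [0.5118, 0.1772, 0.1016]
tcp_rot: [0.194, 3.136, -0.0]
ft_force: [-1.0, 0.6, 0.6]
width: 0.0003
grip_force: 0.0
```

```bash
python3 - <<'E'
from h import *
cad()
b=cam("top")
cv2.imwrite("pics/x.png",b["pixels"][:,:,::-1])
h=cv2.cvtColor(b["pixels"],cv2.COLOR_RGB2HSV);m=cv2.inRange(h,(50,90,30),(80,255,255));m[:,330:]=0;m[:180]=0;m[270:]=0;m[:,:205]=0
ys,xs=np.nonzero(m);print(len(xs),xs.min(),xs.max(),ys.min(),ys.max())
E
```

```text
caddy mm [-59.3  62.4 101.6] tooly ang err -0.001 F [-1.   0.6  0.6] w 0.0003 t 3.8
85 244 254 206 225
```

arm_command --commands "-1 -0.13 0 0 0;-1 -0.13 0 0 0;-1 -0.13 0 0 0;-1 -0.13 0 0 0;-1 0 0 0 0;-1 0 0 0 0"

```text
time: 4.45
tcp_pos: [0.527, 0.1753, 0.1016]
tcp_rot: [-0.194, -3.136, 0.0]
ft_force: [-0.4, 0.1, 0.7]
width: 0.0008
grip_force: 0.0
```

```bash
python3 - <<'E'
from h import *
cad()
a=cam("side")["pixels"][170:390,180:420,::-1];b=cam("top")["pixels"][175:295,205:365,::-1]
a=cv2.resize(a,(480,440));b=cv2.convertScaleAbs(cv2.resize(b,(587,440)),alpha=1.5)
cv2.imwrite("pics/p2.png",cv2.resize(np.hstack([a,b]),(800,330)))
E
```

```text
caddy mm [-44.   62.4 101.6] tooly ang err -0.001 F [-0.4  0.1  0.7] w 0.0008 t 4.45
```

View pics/p2.png

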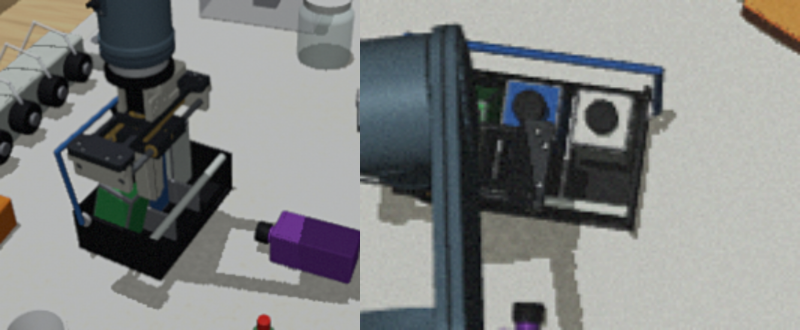

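The canister is still leaning somewhat: its green body at (120,208) in the side half is tilted. I'll keep pushing.

arm_command --commands "-1 -0.13 0 0 0;-1 -0.13 0 0 0;-1 -0.13 0 0 0;-1 -0.13 0 0 0;-1 0 0 0 0;-1 0 0 0 0;-1 0 0 0 0"

```text
time: 5.25
tcp_pos: [0.5422, 0.1734, 0.1016]
tcp_rot: [-0.194, -3.135, 0.0]
ft_force: [-0.3, 0.1, 0.1]
width: 0.0003
grip_force: 0.0
```

```bash
python3 - <<'E'
from h import *
cad()
a=cam("side")["pixels"][200:365,200:350,::-1]
cv2.imwrite("pics/p3.png",cv2.resize(a,None,fx=3.6,fy=3.6,interpolation=cv2.INTER_CUBIC))
E
```

```text
caddy mm [-28.6  62.3 101.6] tooly ang err -0.001 F [-0.3  0.1  0.1] w 0.0003 t 5.25
```

View pics/p3.png

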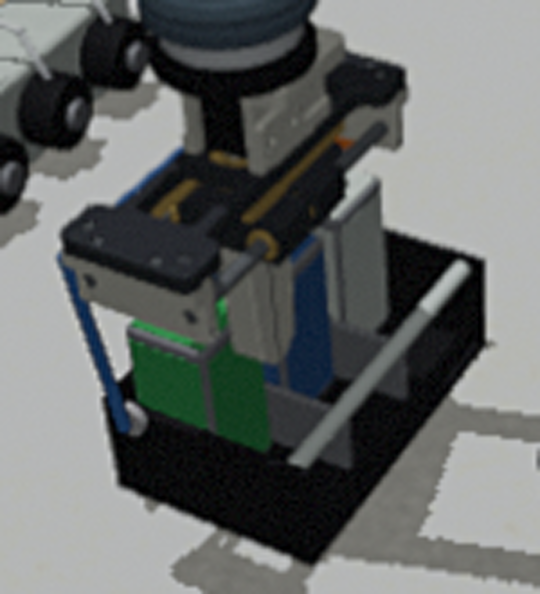

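The green canister now stands upright. I'll back off, lift, and cross over behind the guard.

arm_command --commands "-1 0.5 0 0 0;-1 0.6 0 0 0;-1 0 0 -0.8 0;-1 0 0 -0.9 0;-1 0 0 -0.9 0;-1 0 0 -0.9 0;-1 -0.2 -0.7 0 0;-1 -0.2 -0.7 0 0"

```text
time: 6.1
tcp_pos: [0.5168, 0.1344, 0.208]
tcp_rot: [0.191, 3.133, 0.001]
ft_force: [0.2, 0.3, -0.5]
width: 0.0006
grip_force: 0.0
```

arm_command --commands "-1 -0.6 -0.7 0 0;-1 -0.9 0 0 0;-1 -0.9 0 0 0;-1 -0.9 0 0 0;-1 -0.9 0 0 0;-1 -0.6 0 0 0;-1 0 0 0 0"

```text
time: 6.8
tcp_pos: [0.6582, 0.0951, 0.2057]
tcp_rot: [0.195, 3.135, -0.0]
ft_force: [-0.1, -0.5, 0.1]
width: 0.0005
grip_force: 0.0
```

```bash
python3 - <<'E'
from h import *
cad();b=cam("side")
h=cv2.cvtColor(b["pixels"],cv2.COLOR_RGB2HSV);m=cv2.inRange(h,(50,90,30),(80,255,255));m[:,310:]=0;m[:180]=0;m[370:]=0;m[:,:205]=0
ys,xs=np.nonzero(m);print(len(xs),xs.min(),xs.max(),ys.min(),ys.max())
a=b["pixels"][200:365,200:350,::-1]
cv2.imwrite("pics/p4.png",cv2.resize(a,None,fx=3.6,fy=3.6,interpolation=cv2.INTER_CUBIC))
E
```

```text
caddy mm [ 96.   -1.1 205.7] tooly ang err -0.002 F [-0.1 -0.5  0.1] w 0.0005 t 6.8
1016 236 275 280 325
```

View pics/p4.png

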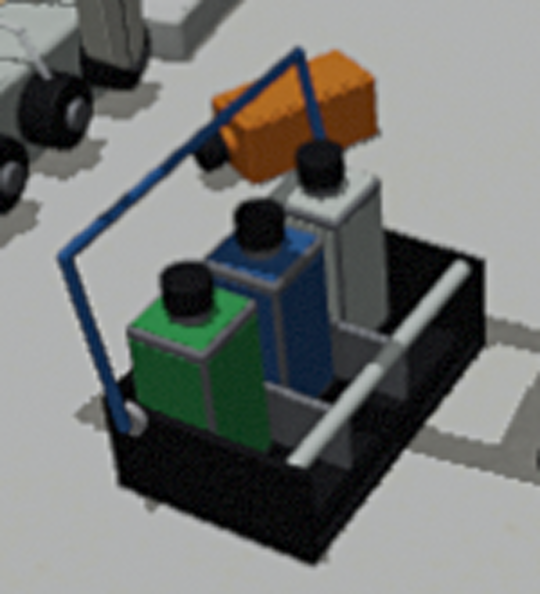

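The green canister stands fully upright, like its neighbours. The gripper is behind the raised guard.

arm_command --commands "-1 0 0 0.96 0;-1 0 0 0.96 0;-1 0 0 0 0;-1 0.4 0 0 0;-1 0.3 0 0 0;-1 0.3 0 0 0;-1 0.3 0 0 0;-1 0.3 0 0 0"

```text
time: 7.65
tcp_pos: [0.6091, 0.1017, 0.1503]
tcp_rot: [0.194, 3.133, 0.0]
ft_force: [0.6, -0.8, 1.8]
width: 0.0005
grip_force: 0.7
```

arm_command --commands "-1 0.3 0 0 0;-1 0.3 0 0 0;-1 0.3 0 0 0;-1 0.3 0 0 0;-1 0.3 0 0 0;-1 0.3 0 0 0;-1 0.25 0 0 0;-1 0 0 0 0"

```text
time: 8.45
tcp_pos: [0.5466, 0.1095, 0.1492]
tcp_rot: [-0.194, -3.134, -0.0]
ft_force: [0.6, -0.4, 0.8]
width: 0.0003
grip_force: 0.0
```

```bash
python3 - <<'E'
from h import *
cad()
a=cam("side")["pixels"][170:390,180:420,::-1];b=cam("top")["pixels"][175:295,205:365,::-1]
a=cv2.resize(a,(480,440));b=cv2.convertScaleAbs(cv2.resize(b,(587,440)),alpha=1.5)
cv2.imwrite("pics/p5.png",cv2.resize(np.hstack([a,b]),(800,330)))
E
```

```text
caddy mm [-16.4  -0.6 149.2] tooly ang err -0.001 F [ 0.6 -0.4  0.8] w 0.0003 t 8.45
```

View pics/p5.png

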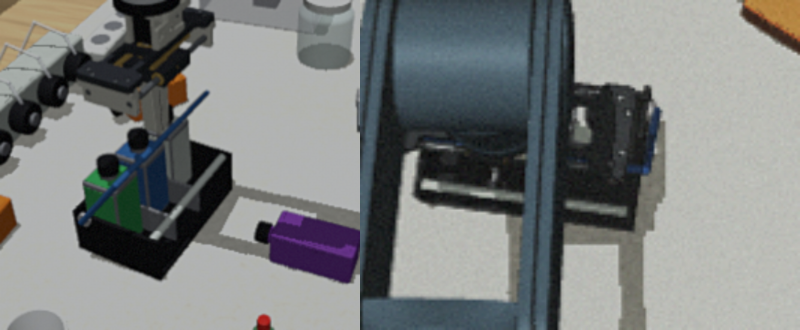

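The bar has swung forward past upright by roughly 30°, and the canisters still stand. Next I step over the bar and press it down along its arc.

arm_command --commands "-1 0 0 -0.75 0;-1 0.52 0 0 0;-1 0 0 0 0;-1 0 0 0.53 0;-1 0.24 0 0.25 0;-1 0.24 0 0.25 0;-1 0.33 0 0.4 0;-1 0.27 0 0.33 0"

```text
time: 9.35
tcp_pos: [0.4994, 0.1152, 0.118]
tcp_rot: [-0.194, -3.135, 0.0]
ft_force: [1.2, -0.5, 1.1]
width: 0.0004
grip_force: 0.4
```

```bash
python3 -c "from h import *;cad()"
```

```text
caddy mm [-64.   -0.7 118. ] tooly ang err -0.001 F [ 1.2 -0.5  1.1] w 0.0004 t 9.35
```

arm_command --commands "-1 0.2 0 0.4 0;-1 0.17 0 0.43 0;-1 0.1 0 0.43 0;-1 0.03 0 0.35 0;-1 0 0 0.1 0;-1 0 0 0 0"

```text
time: 9.95
tcp_pos: [0.4852, 0.117, 0.067]
tcp_rot: [-0.194, -3.135, 0.0]
ft_force: [1.0, -0.3, 0.3]
width: 0.0005
grip_force: 0.0
```

```bash
python3 - <<'E'
from h import *
cad()
a=cam("side")["pixels"][170:390,180:420,::-1]
cv2.imwrite("pics/p6.png",cv2.resize(a,(600,550)))
E
```

```text
caddy mm [-78.3  -0.6  67. ] tooly ang err -0.001 F [ 1.  -0.3  0.3] w 0.0005 t 9.95
```

View pics/p6.png

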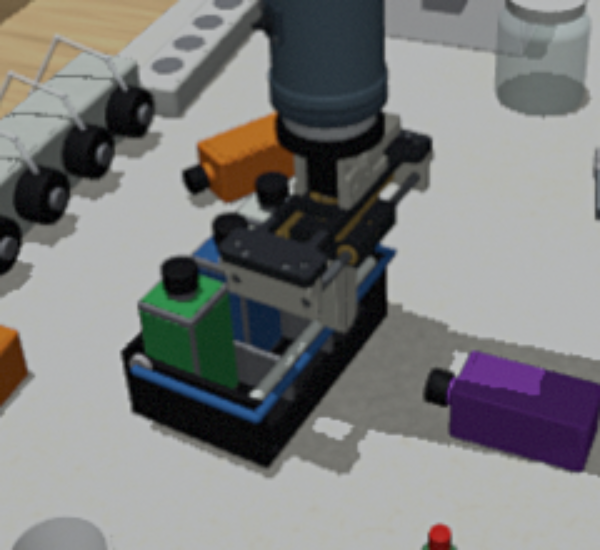

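The guard lies level at the front, with its front corner at (262,415), and the green canister is upright. I'll press slightly more for margin, then lift clear and check numerically.

arm_command --commands "-1 0 0 0.07 0;-1 0 0 0.03 0;-1 0 0 0 0"

```text
time: 10.3
tcp_pos: [0.4865, 0.117, 0.0659]
tcp_rot: [0.194, 3.133, 0.0]
ft_force: [-2.0, -0.0, 9.1]
width: 0.0005
grip_force: 4.3
```

arm_command --commands "-1 0 0 -0.5 0;-1 0 0 -0.9 0;-1 0 0 -0.9 0;-1 0.6 0 -0.9 0;-1 0.9 0 -0.9 0;-1 0.9 0 0 0;-1 0.9 0 0 0;-1 0 0 0 0"

```text
time: 11.1
tcp_pos: [0.3845, 0.1297, 0.1879]
tcp_rot: [-0.193, -3.135, -0.0]
ft_force: [0.4, -1.6, 0.4]
width: 0.0008
grip_force: 0.0
```

```bash
python3 - <<'E'
from h import *
cad();s=cam("side");t=cam("top")
for n,c in(("side",s),("top",t)):
    h=cv2.cvtColor(c["pixels"],cv2.COLOR_RGB2HSV);m=cv2.inRange(h,(103,120,40),(118,255,255))
    pts=[O+x*X+y*Y for x,y in((-.075,.09),(-.075,.07),(-.075,-.07),(-.075,-.09),(-.075,.0))]
    for z in(.062,.070,.078):
        pr=proj(c,[[*p,z] for p in pts])
        print(n,z,[(int(u),int(v)) for u,v in pr],[int(m[int(round(v)),int(round(u))]) for u,v in pr])
    for u0 in (pr[:,0] if n=="top" else pr[:,0]):
        col=np.nonzero(m[:,int(round(u0))])[0];print(" col",int(round(u0)),col[(col>200)&(col<340)])
E
```

```text
caddy mm [-179.9   -0.4  187.9] tooly ang err 0.0 F [ 0.4 -1.6  0.4] w 0.0008 t 11.1
side 0.062 [(288, 331), (294, 324), (329, 280), (334, 275), (313, 301)] [255, 255, 255, 255, 255]
side 0.07 [(288, 328), (293, 321), (329, 277), (334, 271), (312, 298)] [255, 255, 255, 255, 255]
side 0.078 [(287, 324), (293, 317), (329, 274), (334, 268), (312, 294)] [0, 0, 0, 255, 0]
 col 288 [271 272 273 274 275 276 277 278 279 280 281 282 283 284 285 286 287 288
 289 290 291 292 293 294 295 296 297 298 299 300 301 302 303 304 305 306
 307 308 327 328 329 330 331 332 333]
 col 294 [319 320 321 322 323 324 325]
 col 330 [268 269 270 276 277 278 279 280 281]
 col 334 [269 270 271 272 273 274 275]
 col 313 [262 263 264 265 296 297 298 299 300 301 302]
top 0.062 [(227, 247), (235, 248), (292, 256), (300, 257), (264, 252)] [0, 255, 0, 0, 0]
top 0.07 [(227, 247), (235, 248), (292, 256), (300, 257), (263, 252)] [255, 255, 255, 0, 0]
top 0.078 [(226, 247), (234, 248), (292, 256), (300, 257), (263, 252)] [255, 255, 255, 255, 255]
 col 227 [203 204 205 206 207 208 209 210 211 246 247]
 col 235 [247 248 249]
 col 292 [255 256]
 col 301 [256 257]
 col 264 [205 206 207 220 221 222 223 251 252]
```

```bash
python3 -c "
from rig import bot
print(bot.sign_off())"
```

```text
the job is handed in; nothing more can be done
None
```

The green canister stands upright in its bay, the guard bar is down on its stop, the white and blue canisters still stand in their bays, and I handed the job in with the arm clear at about 11 s; no verdict was returned.

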